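Put the wax away in the empty compartment and cover it

TASK

Lay the loose red wax stick flat in the one empty compartment of the wooden sorting tray, then slide the aluminium cover along until it closes that compartment completely, so no grit gets on the wax. Leave the stones in their compartments and the other things on the bench where they are.

Things in the scene. Friction and masses are not known exactly. Their poses are not given: they have to be found in the camera images.
- wax_mid (a point): Centre of the loose stick of dop wax: a dark red square bar 13 x 13 x 85 mm lying on the bench, about 20 g. The frame's y axis runs along the stick, z is up at the start.
- tray: Dark wooden tray fixed to the bench, 124 (its x) by 293 (its y) mm, 42 high; origin at the centre of its underside. From -y to +y: a deck for the parked cover, then three equal compartments, 60 (y) by 110 (x) mm inside, 5 mm walls 31 high. Long side walls 42 high, with rails overhanging inward 3.5 mm each (clear opening 103 in x). Two compartments hold a stone, one is empty; which one varies.
- bay0 (a point): Centre of the compartment next to the parking deck, on top of its blue felt pad, 6 mm above the bench; axes as the tray's. All three compartments have the same pad.
- bay1 (a point): Centre of the middle compartment, on top of its blue felt pad, 6 mm above the bench; axes as the tray's. All three compartments have the same pad.
- bay2 (a point): Centre of the compartment at the tray's +y end, on top of its blue felt pad, 6 mm above the bench; axes as the tray's. All three compartments have the same pad.
- cover (a joint): Travel (m) of the sliding aluminium cover along the tray's +y: 0 parked, 0.086 centred over bay0, 0.151 over bay1, 0.216 over bay2, stop at 0.221. Starts at 0 to 0.015, all compartments open. Plate 108 x 76 (y) x 4 mm, top 37 mm above the bench, captive in the rails; slides with about 1.5 N of friction and stays where left.
- knob (a point): Centre of the black round grip on the cover, 54 mm above the bench: 24 mm diameter, 20 mm high (from 44 to 64 mm above the bench), on a 16 mm stem, at the middle of the cover.
- dark_mid (a point): Centre of the black-and-white rough stone, about 32 x 44 x 23 mm, lying in one of the compartments.
- orange_mid (a point): Centre of the orange-and-white rough stone, about 29 x 34 x 22 mm, lying in another compartment.
- jar: Bystander: brown jar with a blue lid, 55 mm diameter, 68 mm high; origin in the middle of its underside.
- pen: Bystander: black and white marker pen lying flat, 135 mm along its y, 17 mm thick; origin in the middle of its underside.
- twz: Bystander: steel tweezers lying flat, 122 mm along their y, 13 mm wide; origin in the middle of their underside.

How it is judged:
By the outcome, as a careful person would: the job done as asked, in the order asked, and still so for the second after the job is handed in, with the robot touching nothing.
It also fails if it takes over 56 s, if anything falls off the work surface, if the arm or the gripper's body presses on something with over 40 N, if the wrist force passes 120 N, or if a joint passes its speed limit or range.

ROBOT

A 6-joint arm with a two-finger parallel gripper is mounted at the origin on a cart in front of the work surface, level with it; the furniture and walls round the work are solid. World frame = base frame: x ahead of the robot, y to its left, z up, the work surface at z = 0. Lengths are in m, angles in degrees, forces in N, time in s.
With the tool pointing down it reaches from about 0.4 to 0.825 m from the base axis. Payload 7 kg.
Tool frame: the origin (TCP) lies between the finger pads; the fingertips stand 19 mm ahead of it and the grasp point (between the pads) is the TCP; z points along the fingers, y is the line along which they close (so a half turn about z gives the same grasp; the last joint's range is limited). The gripper opens to 88 mm and grips with 3 to 60 N. Pads are 19 mm wide; open, the fingers measure 130 mm over their backs; the gripper's body (78 mm by 193 mm) begins 47 mm behind the grasp point.
Start: joints at [89.215, 20.546, 0.682, 0, -70.136, -16.507], TCP at [0.201, 0.644, 0.246] pointing down, gripper open.
Joint ranges: [-176.03, 176.03], [-82.01, 121.73], [-58.28, 71.71], [-173.87, 95.51], [-174.79, -0.11], [-173.66, 173.66]. Speed limits (degrees/s): [136.94, 136.94, 172.46, 180, 180, 180].

INTERFACE

Orientations are given as [roll, pitch, yaw] about the fixed x, y, z axes, in that order (R = Rz(yaw) Ry(pitch) Rx(roll)).
In Python, from plant import r gives the robot as it stands. The module is installed in compiled form; this text tells all that it offers.
- The arm moves only by the shell command python3 -m pendant 'ROWS' [OPENING] [FORCE]. ROWS is JSON, a list of rows, each a list of 6 numbers: the shift along the tool's x, y, z in mm, then the turn, a rotation vector about the tool's x, y, z in rad. In form: [[tx, ty, tz, wx, wy, wz], ...]. A call has 1 to 20 rows; each row is the pose to reach, as a shift and turn from the pose commanded when the call began, along the tool's axes at that moment; what a row does not reach only later rows make up. A row lasts 1/8 s, in which the tool goes at most 62.5 mm and 10.7 degrees, less where a joint would pass 70% of its speed; a pose out of reach is approached as far as the arm can. A call with a gripper value outside its range is refused whole. OPENING is the finger opening in mm, from 0 to 87.6, set as the call begins (- or left out, the last holds). The fingers move at their own pace and stop on an object; FORCE is the grip in N (left out, the last holds). Time passes only in rows, so rows that repeat a pose let the fingers close. It gives the time, the measured TCP pose, the force, the opening and the grip force at its end, in the units of the state.
- r.get_state(): the state, without advancing time (a new reading comes with each control period).
- r.capture(name): name is "side" or "top"; returns the picture (420x560x3 uint8, red, green, blue); there is no depth.
- r.camera_params(name): a dict with "mtx" (3x3 intrinsics, pixels), "rvec" (rotation vector, rad) and "tvec" (3), from world to camera coordinates, as OpenCV has them. Camera axes: x right, y down, z forward; pixel columns grow to the right and rows downward; lengths in m; the calibration is good to about 2 mm. A picture is of the moment at which its call begins. camera_params takes no time and is no camera call.
- r.close_job(): hands the job in; it is judged then, once.
The state is a dict: "time_s": time; "joints": joint angles; "qd": joint speeds; "joint_torque": joint torques, N m; "tcp_pos": TCP position; "eef_rot": TCP orientation; "contact_force": force on the tool from outside, world axes, zero at the start; "moment": the same for the moment, N m; "gripper_width": finger opening in m; "gripper_force": force on a finger pad.
Only numpy, scipy, OpenCV 4.12 (cv2) and the standard library are available. Lean on these libraries where they do the work, as an engineer would, in place of code of your own. Each camera call takes 0.05 s, during which the arm holds its last target. There are 200 camera calls.

## Working session

There is one attempt and no reset: what is moved stays moved. The work goes in short steps, Python scripts to look and compute and a shell command to move; the robot and the scene stay as the last step left them, time stands still between calls to the robot, and variables do not carry over. Pictures are saved under pics/ and viewed, at most 10 in all, crops included, and the job is handed in when it is done.

```bash
mkdir -p pics
cat > h.py <<'E'
import numpy as np, cv2
from plant import r
from scipy.spatial.transform import Rotation as R
def ray(name,uv,z):
    p=r.camera_params(name);K=np.array(p["mtx"],float);Rm=cv2.Rodrigues(np.array(p["rvec"],float))[0];t=np.array(p["tvec"],float).ravel()
    d=Rm.T@np.linalg.inv(K)@np.array([uv[0],uv[1],1.]);c=-Rm.T@t
    return c+d*(z-c[2])/d[2]
def proj(name,P):
    p=r.camera_params(name)
    return cv2.projectPoints(np.array(P,float).reshape(-1,1,3),np.array(p["rvec"],float),np.array(p["tvec"],float),np.array(p["mtx"],float),None)[0].reshape(-1,2)
def cap(name,f):
    im=r.capture(name);cv2.imwrite(f"pics/{f}.png",im[:,:,::-1]);return im
def tool(target):
    s=r.get_state();M=R.from_euler('xyz',s["eef_rot"],degrees=True)
    return M.inv().apply(np.array(target)-s["tcp_pos"])*1000
E
python3 - <<'E'
from h import *
cap("top","t0");cap("side","s0")
s=r.get_state();print(s)
for n in("top","side"):
    p=r.camera_params(n);Rm=cv2.Rodrigues(np.array(p["rvec"],float))[0];print(n,-Rm.T@np.array(p["tvec"]).ravel())
E
```

```text
{'time_s': 0.1, 'joints': array([ 8.92175139e+01,  2.05877690e+01,  6.38845947e-01, -1.82117287e-02,
       -7.01364272e+01, -1.65096523e+01]), 'qd': array([-0.04809462, -0.11156714,  0.14492772,  0.01815461, -0.02779972,
       -0.02284759]), 'joint_torque': array([-1.08402783e-03, -5.84161377e+01,  2.93752563e+01,  7.01543793e+00,
        1.01608696e-02, -5.58239594e-05]), 'tcp_pos': array([0.20050748, 0.64409659, 0.24470858]), 'eef_rot': array([ 1.79913303e+02, -7.84161781e-03, -1.72983332e+01]), 'contact_force': array([-0.67673833, -0.0786363 , -0.08312664]), 'moment': array([ 0.04036273, -0.03995765, -0.02738334]), 'gripper_force': 0.0, 'gripper_width': 0.08798406564832949}
top [ 0.18972053 -0.08134921  1.62534708]
side [ 0.07887717 -1.15883502  0.65015754]
```

View pics/t0.png

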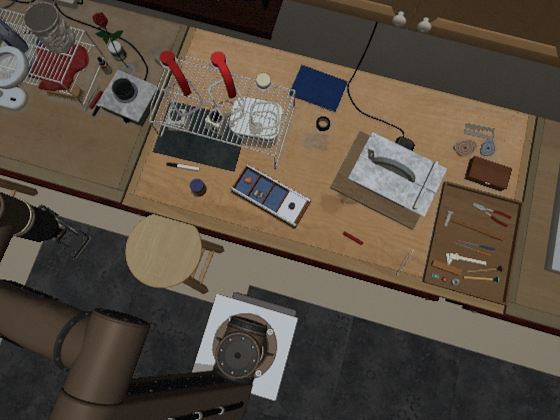

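View pics/s0.png

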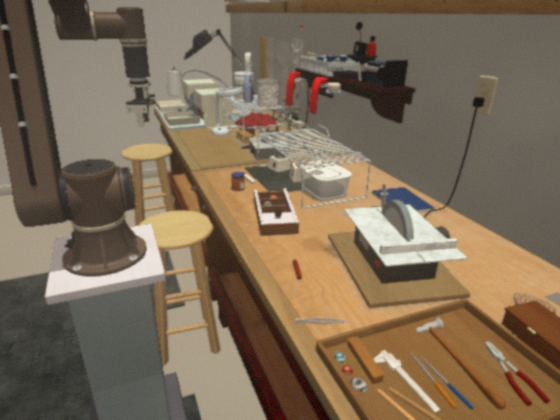

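The top view shows the tray near (270,196), with the cover and knob at its right end (~(291,206)). The red wax is at (353,238), the jar at (198,186), the pen at (184,166) and the tweezers at (404,262). I'll enlarge the tray and measure.

Run:
```python
from h import *
im=cv2.imread("pics/t0.png");si=cv2.imread("pics/s0.png")
a=cv2.resize(im[155:265,220:375],None,fx=5,fy=5,interpolation=cv2.INTER_CUBIC)
cv2.imwrite("pics/t0c.png",a)
hsv=cv2.cvtColor(im,cv2.COLOR_BGR2HSV)
m=((hsv[...,0]<8)|(hsv[...,0]>172))&(hsv[...,1]>150)&(hsv[...,2]>60)
mm=np.zeros(m.shape,np.uint8);mm[225:250,335:370]=m[225:250,335:370]
c=max(cv2.findContours(mm,0,2)[0],key=cv2.contourArea);rc=cv2.minAreaRect(c);print(rc)
b=cv2.boxPoints(rc);w=np.array([ray("top",p,.0065) for p in b]);print(w,w.mean(0));e=[w[1]-w[0],w[2]-w[1]];print([ (np.linalg.norm(x),np.degrees(np.arctan2(x[1],x[0]))) for x in e])
# side wax
h2=cv2.cvtColor(si,cv2.COLOR_BGR2HSV);m=((h2[...,0]<8)|(h2[...,0]>172))&(h2[...,1]>150)
mm=np.zeros(m.shape,np.uint8);mm[255:282,288:306]=m[255:282,288:306]
M=cv2.moments(mm,True);uv=(M['m10']/M['m00'],M['m01']/M['m00']);print(uv,ray("side",uv,.0065))
# blue pads
m=cv2.inRange(hsv,(100,70,40),(130,255,255));mm=np.zeros_like(m);mm[165:230,230:312]=m[165:230,230:312]
for c in cv2.findContours(mm,0,2)[0]:
    if cv2.contourArea(c)>15:
        rc=cv2.minAreaRect(c);print("blue",rc,ray("top",rc[0],.006))
```

```text
((352.7176208496094, 237.626953125), (21.45050621032715, 2.951244592666626), 30.256441116333008)
[[ 0.50144872 -0.24022352  0.0065    ]
 [ 0.51271872 -0.24329419  0.0065    ]
 [ 0.49173357 -0.3221808   0.0065    ]
 [ 0.48055624 -0.3190216   0.0065    ]] [ 0.49661431 -0.28118003  0.0065    ]
[(np.float64(0.01168084011528418), np.float64(-15.241086066578955)), (np.float64(0.08163010245134834), np.float64(-104.89663939485689))]
(296.56410256410254, 268.20512820512823) [ 0.49636389 -0.28196463  0.0065    ]
blue ((274.6470642089844, 197.58822631835938), (13.719886779785156, 23.666805267333984), 30.963754653930664) [0.56560632 0.05288443 0.006     ]
blue ((260.5898742675781, 189.55618286132812), (13.03797435760498, 23.849952697753906), 32.00538635253906) [0.58156372 0.11558705 0.006     ]
blue ((246.44383239746094, 181.5898895263672), (12.61397647857666, 23.637956619262695), 32.0053825378418) [0.5973035  0.17910032 0.006     ]
```

View pics/t0c.png

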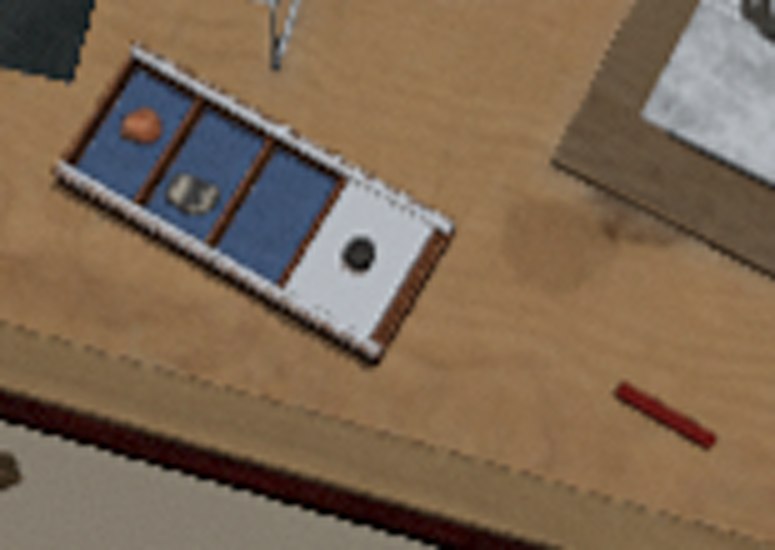

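The close-up shows the orange stone in bay2 at crop (140,125) and the dark stone in bay1 at (192,192), so bay0 is empty. The knob is at crop (358,253), i.e. pixel (291.6,205.6), and the cover is parked. Next I'll cross-check the tray frame and work out the approach.

Run:
```python
from h import *
C=[(220+x/5-.4,155+y/5-.4) for x,y in [(135,47),(57,170),(455,225),(376,352)]]
w=np.array([ray("top",p,.042) for p in C]);print(w.round(4),"ctr",w.mean(0))
print("len",np.linalg.norm(w[0]-w[2]),np.linalg.norm(w[1]-w[3]),"wid",np.linalg.norm(w[0]-w[1]),np.linalg.norm(w[2]-w[3]))
ax=(w[0]-w[2]+w[1]-w[3]);ax/=np.linalg.norm(ax);print("ang",np.degrees(np.arctan2(ax[1],ax[0])))
print("bay0 from tray",w.mean(0)-.0185*ax)
im=cv2.imread("pics/t0.png")[:,:,::-1];g=im[200:212,286:298].max(2)<75
y,x=np.nonzero(g);k=ray("top",(x.mean()+286,y.mean()+200),.062);print("knob",k,len(x))
print("cover travel",(k-w.mean(0))@ax+.1045, "lat",(k-w.mean(0))@[ax[1],-ax[0],0])
s=proj("side",[[*w.mean(0)[:2],.042],[.5656,.0529,.006]]);print(s)
print(tool([.5,.28,.24]),tool([.4966,-.2812,.12]),tool([.4966,-.2812,.027]))
```

```text
[[ 0.657   0.1939  0.042 ]
 [ 0.5446  0.2225  0.042 ]
 [ 0.5881 -0.0854  0.042 ]
 [ 0.4756 -0.0538  0.042 ]] ctr [0.56633465 0.06929739 0.042     ]
len 0.28767041135496535 0.2847785438838365 wid 0.11591751023294107 0.11683003060542915
ang 76.05956103817486
bay0 from tray [0.56187776 0.05134228 0.042     ]
knob [ 0.54046461 -0.02210008  0.062     ] 29
cover travel 0.00956205932207152 lat -0.0030892327212846135
[[274.17105314 203.78253536]
 [275.57173737 214.88315473]]
[394.20872148 258.5675633    5.15378845] [557.81727194 795.21293259 125.98834408] [557.80454377 795.07220974 218.98823674]
```

```bash
python3 -m pendant '[[394,259,0,0,0,0],[394,259,0,0,0,0],[394,259,0,0,0,0],[394,259,0,0,0,0],[394,259,0,0,0,0],[394,259,0,0,0,0],[394,259,0,0,0,0],[558,795,126,0,0,1.53],[558,795,126,0,0,1.53],[558,795,126,0,0,1.53],[558,795,126,0,0,1.53],[558,795,126,0,0,1.53],[558,795,126,0,0,1.53],[558,795,126,0,0,1.53],[558,795,126,0,0,1.53],[558,795,126,0,0,1.53],[558,795,126,0,0,1.53],[558,795,126,0,0,1.53],[558,795,126,0,0,1.53],[558,795,126,0,0,1.53]]' 40 15
python3 - <<'E'
from h import *
cap("top","t1");cap("side","s1");s=r.get_state();print(s["joints"],s["tcp_pos"],s["eef_rot"],tool([.4966,-.2812,.027]))
a=cv2.imread("pics/s1.png")[150:330,210:390];b=cv2.imread("pics/t1.png")[160:280,290:410]
cv2.imwrite("pics/c1.png",np.hstack([cv2.resize(a,(400,400)),cv2.resize(b,(400,400))]))
E
```

```text
time_s: 2.6
tcp_pos: [0.4973, -0.2796, 0.1199]
eef_rot: [-180.0, 0.0, -104.9]
contact_force: [0.3, -1.2, -0.3]
gripper_width: 0.04
gripper_force: 0.0
[-9.69551445e+00  1.72913571e+01 -2.20866686e+01 -1.67485880e-03
 -5.05777035e+01 -5.17185452e+00] [ 0.49746352 -0.27956393  0.1200422 ] [-1.79956026e+02  5.28007533e-03 -1.04868430e+02] [ 1.81144312  0.48619937 93.04168738]
```

View pics/c1.png

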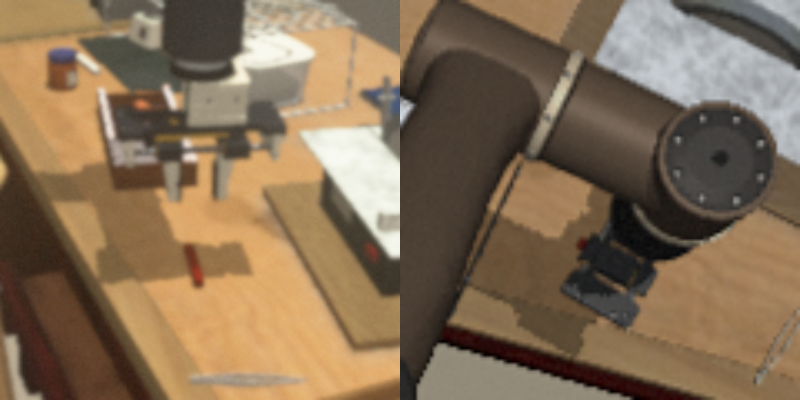

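The side crop shows the fingers in line above the wax (at crop (192,265)) with bench clear round it. Descend and grip with the fingertips.

```bash
python3 -m pendant '[[2,0.5,50,0,0,0],[2,0.5,80,0,0,0],[2,0.5,95,0,0,0],[2,0.5,95,0,0,0],[2,0.5,95,0,0,0]]' && python3 -m pendant '[[0,0,0,0,0,0],[0,0,0,0,0,0],[0,0,0,0,0,0],[0,0,0,0,0,0],[0,0,0,0,0,0],[0,0,0,0,0,0]]' 5 20 && python3 -m pendant '[[0,0,-40,0,0,0],[0,0,-90,0,0,0],[0,0,-120,0,0,0],[0,0,-120,0,0,0],[0,0,-120,0,0,0]]'
python3 - <<'E'
from h import *
cap("side","s2")
a=cv2.imread("pics/s2.png")[130:310,230:370]
cv2.imwrite("pics/c2.png",cv2.resize(a,(467,600)))
for z in (.15,.09,.055,.045): print(tool([.564,.052,z]))
print(r.get_state()["eef_rot"])
E
```

```text
time_s: 3.32
tcp_pos: [0.4971, -0.2823, 0.0258]
eef_rot: [-179.9, -0.0, -104.9]
contact_force: [-0.5, 0.2, 0.9]
gripper_width: 0.0403
gripper_force: 0.0
time_s: 4.08
tcp_pos: [0.4963, -0.2823, 0.0249]
eef_rot: [-180.0, -0.0, -104.9]
contact_force: [-1.6, 1.4, 5.5]
gripper_width: 0.0129
gripper_force: 20.0
time_s: 4.7
tcp_pos: [0.4956, -0.282, 0.1439]
eef_rot: [180.0, 0.0, -105.0]
contact_force: [-1.0, -0.9, -1.1]
gripper_width: 0.0127
gripper_force: 20.0
[-340.39804937   20.00570585   -6.45587475]
[-340.38599113   19.89731821   53.54402614]
[-340.37895715   19.83409209   88.54396832]
[-340.37694744   19.81602748   98.5439518 ]
[ 1.79896497e+02  1.15147757e-02 -1.04969335e+02]
```

View pics/c2.png

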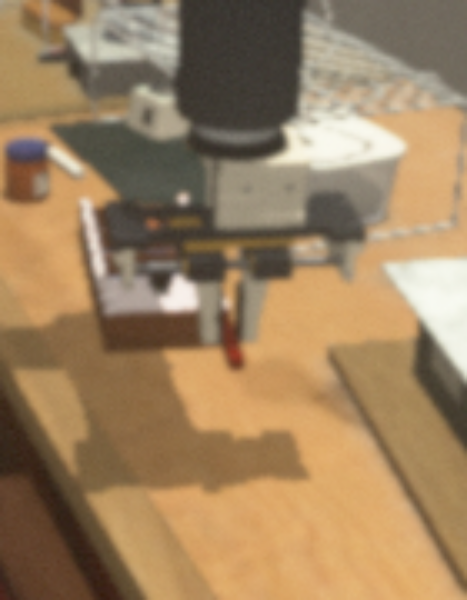

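The side crop shows the stick level in the fingertips at (232,340). Carry it over bay0 with a quarter turn, staying high.

```bash
python3 -m pendant '[[-340,20,-6,0,0,-1.586],[-340,20,-6,0,0,-1.586],[-340,20,-6,0,0,-1.586],[-340,20,-6,0,0,-1.586],[-340,20,-6,0,0,-1.586],[-340,20,-6,0,0,-1.586],[-340,20,-6,0,0,-1.586],[-340,20,-6,0,0,-1.586],[-340,20,-6,0,0,-1.586],[-340,20,-6,0,0,-1.586],[-340,20,30,0,0,-1.586],[-340,20,50,0,0,-1.586],[-340,20,50,0,0,-1.586],[-340,20,50,0,0,-1.586]]'
python3 - <<'E'
from h import *
s=cap("side","s3");t=cap("top","t3")
print(r.get_state()["tcp_pos"],r.get_state()["eef_rot"],r.get_state()["joints"])
a=cv2.imread("pics/s3.png")[130:250,215:355];b=cv2.imread("pics/t3.png")[165:235,225:315]
cv2.imwrite("pics/c3.png",np.hstack([cv2.resize(a,(440,400)),cv2.resize(b,(360,400))]))
p=r.get_state()["tcp_pos"];print(proj("side",[p,p-[0,0,.02]]),proj("side",[[.564,.052,.006]]),tool([.564,.052,.055]))
E
```

```text
time_s: 6.5
tcp_pos: [0.565, 0.0514, 0.095]
eef_rot: [180.0, -0.0, -14.1]
contact_force: [0.8, 0.3, 0.8]
gripper_width: 0.0126
gripper_force: 20.0
[0.56516043 0.05158742 0.09552569] [-1.79952532e+02 -7.33425734e-02 -1.41087709e+01] [ 2.49748756e+01  1.86746538e+01 -2.39912785e+01  1.27920333e-02
 -4.72472114e+01  5.09077073e+01]
[[275.88128497 191.71163522]
 [275.81543613 197.03707227]] [[275.24421188 215.05839738]] [-1.27786954 -0.08369548 40.52417306]
```

View pics/c3.png

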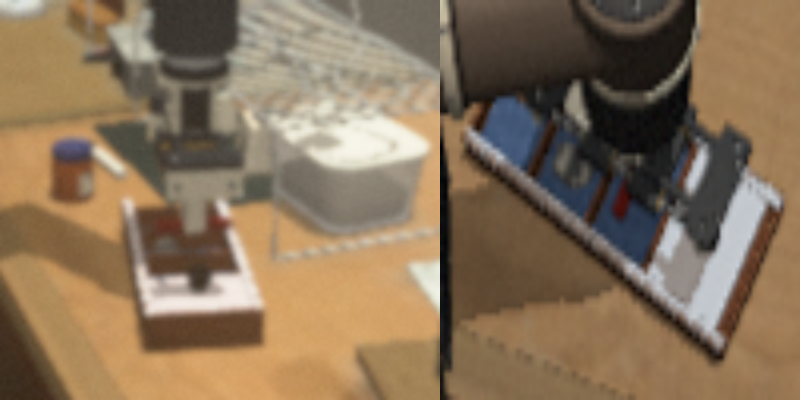

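The top crop shows the near end of the stick (620,200) over bay0, between its two walls once parallax is allowed for. The side crop shows its ends (165,225) and (225,222) between the rails. Go down in steps, watching the force.

```bash
python3 -m pendant '[[-1,0,25,0,0,0],[-1,0,40,0,0,0],[-1,0,50,0,0,0],[-1,0,50,0,0,0]]' && python3 -m pendant '[[0,0,4,0,0,0],[0,0,8,0,0,0],[0,0,11,0,0,0],[0,0,11,0,0,0]]'
python3 - <<'E'
from h import *
cap("side","s4");t=cap("top","t4")
hs=cv2.cvtColor(t,cv2.COLOR_RGB2HSV)
m=(((hs[...,0]<8)|(hs[...,0]>172))&(hs[...,1]>150)&(hs[...,2]>60));m[:170]=0;m[230:]=0;m[:,:235]=0;m[:,310:]=0
y,x=np.nonzero(m);print(len(x), [ray("top",(a,b),.022) for a,b in zip(x,y)][:3] if len(x) else 0)
print(ray("top",(x.mean(),y.mean()),.022))
b=cv2.imread("pics/t4.png")[165:235,225:315];a=cv2.imread("pics/s4.png")[160:250,225:330]
cv2.imwrite("pics/c4.png",np.hstack([cv2.resize(a,(400,400)),cv2.resize(b,(400,400))]))
E
```

```text
time_s: 7.1
tcp_pos: [0.5634, 0.0515, 0.0441]
eef_rot: [180.0, 0.0, -14.1]
contact_force: [1.1, -0.3, 0.1]
gripper_width: 0.0126
gripper_force: 20.0
time_s: 7.6
tcp_pos: [0.5634, 0.0516, 0.0334]
eef_rot: [180.0, 0.0, -14.1]
contact_force: [-0.1, -0.7, 1.7]
gripper_width: 0.0128
gripper_force: 20.0
8 [array([0.53603909, 0.0628386 , 0.022     ]), array([0.53112547, 0.06544406, 0.022     ]), array([0.53220754, 0.06170581, 0.022     ])]
[0.53029332 0.06113987 0.022     ]
```

View pics/c4.png

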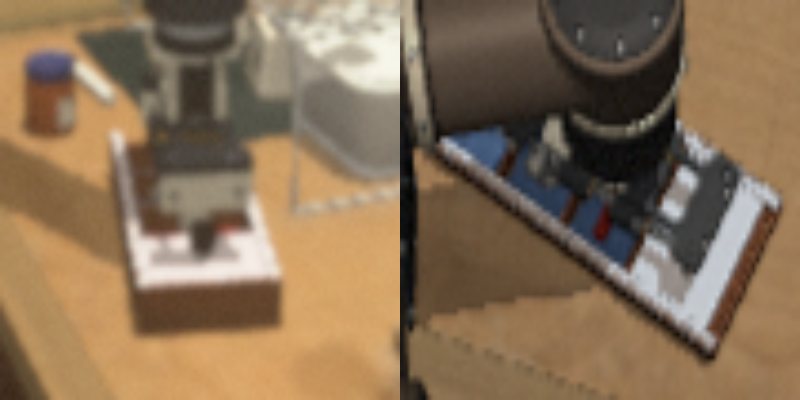

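The stick's near end shows at (605,220) in the top crop, midway between bay0's walls, and there is no contact force. Set it down and open only slightly.

```bash
python3 -m pendant '[[0,0,2,0,0,0],[0,0,2,0,0,0]]' && python3 -m pendant '[[0,0,0,0,0,0],[0,0,0,0,0,0],[0,0,0,0,0,0]]' 16 && python3 -m pendant '[[0,0,-5,0,0,0],[0,0,-15,0,0,0],[0,0,-30,0,0,0],[0,0,-80,0,0,0],[0,0,-130,0,0,0],[0,120,-130,0,0,0],[0,200,-130,0,0,0],[0,200,-130,0,0,0],[0,200,-130,0,0,0],[0,200,-130,0,0,0]]'
python3 - <<'E'
from h import *
cap("side","s5");t=cap("top","t5")
b=cv2.imread("pics/t5.png")[165:235,225:315];a=cv2.imread("pics/s5.png")[160:250,225:330]
cv2.imwrite("pics/c5.png",np.hstack([cv2.resize(a,(400,400)),cv2.resize(b,(400,400))]))
E
```

```text
time_s: 7.95
tcp_pos: [0.5635, 0.0516, 0.0314]
eef_rot: [180.0, 0.0, -14.1]
contact_force: [0.6, -0.3, -0.0]
gripper_width: 0.0123
gripper_force: 20.0
time_s: 8.32
tcp_pos: [0.5636, 0.0516, 0.0316]
eef_rot: [-180.0, -0.0, -14.1]
contact_force: [0.5, 0.2, -0.6]
gripper_width: 0.016
gripper_force: 0.0
time_s: 9.57
tcp_pos: [0.5149, -0.1431, 0.1625]
eef_rot: [-180.0, -0.1, -14.2]
contact_force: [-0.5, 1.1, 0.3]
gripper_width: 0.0161
gripper_force: 0.0
```

View pics/c5.png

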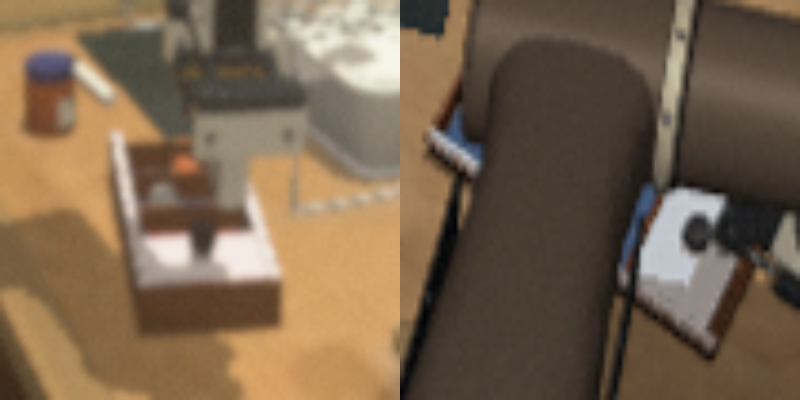

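The side crop shows a red strip at (170,240) in bay0 just beyond the cover edge, below the walls, so the stick lies flat. The stones are unmoved. Next I'll grasp the knob.

```bash
python3 -m pendant '[[-3,-60,0,0,0,0],[-3,-123,0,0,0,0],[-3,-123,0,0,0,0],[-3,-123,0,0,0,0],[-3,-123,50,0,0,0],[-3,-123,80,0,0,0],[-3,-123,101,0,0,0],[-3,-123,101,0,0,0],[-3,-123,101,0,0,0]]' 60 && python3 -m pendant '[[0,0,0,0,0,0],[0,0,0,0,0,0],[0,0,0,0,0,0],[0,0,0,0,0,0],[0,0,0,0,0,0],[0,0,0,0,0,0]]' 15 12
python3 - <<'E'
from h import *
p=r.get_state()["tcp_pos"];a=np.array([.2405,.9706]);print("axial now",p[:2]@a,"to go",.1864-p[:2]@a,r.get_state()["moment"])
E
```

```text
time_s: 10.8
tcp_pos: [0.5424, -0.0226, 0.0614]
eef_rot: [-180.0, -0.1, -14.1]
contact_force: [-0.3, 0.2, 0.2]
gripper_width: 0.0597
gripper_force: 0.0
time_s: 11.55
tcp_pos: [0.542, -0.0223, 0.0607]
eef_rot: [-180.0, -0.0, -14.1]
contact_force: [-0.7, -0.2, 1.9]
gripper_width: 0.0239
gripper_force: 12.0
axial now 0.10871543791657749 to go 0.07768456208342252 [0.00991969 0.23670873 0.02509283]
```

```bash
python3 -m pendant '[[0,-10,0,0,0,0],[0,-25,0,0,0,0],[0,-40,0,0,0,0],[0,-55,0,0,0,0],[0,-70,0,0,0,0],[0,-78,0,0,0,0],[0,-78,0,0,0,0],[0,-78,0,0,0,0],[0,-78,0,0,0,0]]' && python3 -m pendant '[[0,0,0,0,0,0],[0,0,0,0,0,0],[0,0,0,0,0,0],[0,0,0,0,0,0]]' 55 && python3 -m pendant '[[0,0,-30,0,0,0],[0,0,-80,0,0,0],[0,0,-140,0,0,0],[0,0,-140,0,0,0],[-250,0,-140,0,0,0],[-250,350,-140,0,0,0],[-150,350,-140,0,0,0],[-150,350,-140,0,0,0],[-150,350,-140,0,0,0],[-150,350,-140,0,0,0],[-150,350,-140,0,0,0],[-150,350,-140,0,0,0],[-150,350,-140,0,0,0],[-150,350,-140,0,0,0]]'
python3 - <<'E'
from h import *
cap("side","s6");t=cap("top","t6")
b=cv2.imread("pics/t6.png")[165:235,225:315];a=cv2.imread("pics/s6.png")[160:250,225:330]
cv2.imwrite("pics/c6.png",np.hstack([cv2.resize(a,(400,400)),cv2.resize(b,(400,400))]))
E
```

```text
time_s: 12.68
tcp_pos: [0.5612, 0.0532, 0.0607]
eef_rot: [-180.0, -0.0, -14.1]
contact_force: [2.9, 0.2, 2.8]
gripper_width: 0.0236
gripper_force: 12.0
time_s: 13.18
tcp_pos: [0.5606, 0.0532, 0.0604]
eef_rot: [180.0, 0.0, -14.1]
contact_force: [0.3, -0.6, 0.7]
gripper_width: 0.0534
gripper_force: 0.0
time_s: 14.92
tcp_pos: [0.3307, -0.2489, 0.2004]
eef_rot: [-180.0, 0.0, -14.0]
contact_force: [0.5, -0.4, 0.3]
gripper_width: 0.0551
gripper_force: 0.0
```

View pics/c6.png

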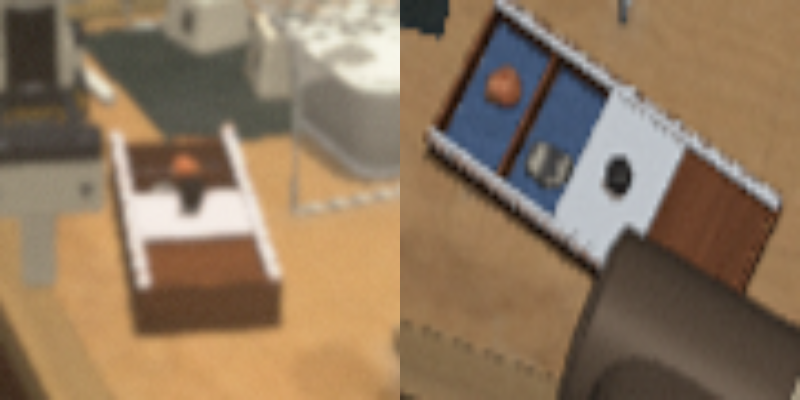

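The top crop shows the cover over bay0, with its knob at (618,178), the bay0/bay1 wall hidden and the deck bare. Both stones are in place. One numeric check of the centring before handing in.

Run:
```python
from h import *
im=cv2.imread("pics/t6.png");a=np.array([.2405,.9706,0])
hsv=cv2.cvtColor(im,cv2.COLOR_BGR2HSV)
def prof(z,lat):  # brightness/hue along the axis line through bay0 at lateral offset
    base=np.array([.564,.052,0])+lat*np.array([.9706,-.2405,0])
    s=np.arange(-.15,.16,.002);P=np.array([base+a*t+[0,0,z] for t in s]);uv=proj("top",P).astype(np.float32)
    v=cv2.remap(im,uv[:,0].reshape(-1,1),uv[:,1].reshape(-1,1),cv2.INTER_LINEAR)[:,0].astype(int)
    return s,v
for lat in(.025,.035):
    s,v=prof(.037,lat);w=s[v.min(1)>120];w=w[abs(w)<.06];print("cover from",w.min(),"to",w.max(),"mid",(w.min()+w.max())/2)
    s,v=prof(.031,lat);bl=(v[:,0]-v[:,2])>25;print("blue",s[bl][[0,-1]], "gaps",s[1:][np.diff(bl.astype(int))!=0])
g=im[190:204,260:276].max(2)<75;y,x=np.nonzero(g);k=ray("top",(x.mean()+260,y.mean()+190),.062);print(k,k@a,len(x))
```

```text
cover from -0.03599999999999989 to 0.040000000000000174 mid 0.0020000000000001406
blue [0.042 0.15 ] gaps [0.042 0.088 0.102 0.152]
cover from -0.03599999999999989 to 0.03800000000000017 mid 0.0010000000000001397
blue [0.042 0.15 ] gaps [0.042 0.088 0.102 0.152]
[0.55868749 0.06161041 0.062     ] 0.19416340025026452 26
```

```bash
python3 -c "
from plant import r
print(r.close_job())"
```

```text
the job is handed in; nothing more can be done
None
```

The wax stick lies flat in bay0, the empty compartment next to the deck. The aluminium cover is slid over it, centred to within a few mm (it overlaps by 8 mm each side), and the job was handed in at about 15 s of the 56 s allowed. The stones stayed in their compartments.

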